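# Lock the bayonet cap on the cell tester

### The job

Close the cell tester: stand the loose bayonet cap in its tube with the two side pins in the open slots, press it down against the sprung cell, turn it clockwise (seen from above) as far as it goes and let it rise into its notches, so that it stays locked by itself with nothing holding it. The slotted collar is clamped on by hand at no exact angle, so feel or look for the slots and never force the cap; leave the two cell packs and the cell box where they are.

Things in the scene. Friction and masses are not known exactly. Their poses are not given: they have to be found in the camera images.
- tester: Cell tester, fixed: grey base 120 x 100 mm (x, y), 30 mm high, screen at its -x side, and in its middle a round tube up to 110 mm. Origin: centre of the underside, on the tube's axis; z up. Black tube to 65 mm, diameter 46 mm; above it the bare-metal collar, bore 32 mm, outer diameter 42 mm, with two equal J-shaped slots through its wall, opposite each other.
- tube_mouth (a point): Centre of the collar's rim, on the axis, 110 mm up. Each slot opens at the rim by an entry about 8 mm wide at the bore (32 deg). Clamped by hand, the collar has its entries 7 to 47 deg clockwise (seen from above) of the tester's +x and -x, a different angle each time that no pose tells; it stays put. Find them by eye or feel. Pins resting on the rim put the cap's origin 100 mm above the tester's.
- slot_floor (a point): On the axis, at the height of the slots' floors, 22 mm below the rim. From the entry a run goes clockwise seen from above, between this floor and a lip 9 mm higher (the pin is 6 mm high). Cap's origin over the tester's: pins on the floors 78 mm; turning is free below 81 mm.
- notch_roof (a point): On the axis, at the height of the notches' roofs, 8 mm below the rim, 5 mm above the lips. The run's end opens upwards into a notch 34 deg wide, its middle 50 deg clockwise from the entry's middle, and ends at a solid wall, the stop, met about 55 deg from the entry's middle. Locked, with pins up in the notches, the cap's origin is 86 mm above the tester's.
- cell_top (a point): Top of the 21 mm ivory cell that stands in the tube on a spring; free, it is 18 mm below the rim and moves only down. The spring pushes up with 1.5 N there and 0.6 N more per mm: about 5 N with the cap locked, 10 N with the pins on the slot floors. A cap pushed in but not turned is lifted to 92 mm above the tester's origin.
- cap: Loose black bayonet cap, about 80 g, 66 mm high, upright on the bench. Origin: centre of its underside; z up. Round stem, diameter 28 mm, to 42 mm up (lowest 4 mm chamfered to 23 mm). A half turn about z makes no difference. It must never bear on the tester, cell included, with 40 N or more.
- cap_pins (a point): On the cap's axis, 13 mm up: middle of the steel cross pin, 6 mm wide and 6 mm high, that sticks out of the stem along the cap's +x and -x to 26 mm from the axis.
- cap_wing (a point): On the cap's axis, 54 mm up: middle of the flat wing to hold it by, 40 mm long along the cap's x (the same line as the pins), 12 mm thick along y, 24 mm high (from 42 to 66 mm up).
- pack_a: Bystander: three upright ivory cells joined in a triangle, 46 mm wide, 70 mm high. Origin: centre of the underside. Leave alone.
- pack_b: Bystander: a second such three-cell pack. Leave alone.
- cell_box: Bystander: flat clear plastic cell box, 80 x 80 mm, 22 mm high. Origin: centre of the underside. Leave alone.
Mind the look-alikes: they are no part of the job. Of the things that look like the cap, take the one that is nearest to the robot's base at the start.

How it is judged:
By the outcome, as a careful person would: the job done as asked, in the order asked, and still so for the second after the job is handed in, with the robot touching nothing.
It also fails if it takes over 72 s, if anything falls off the work surface, if the arm or the gripper's body presses on something with over 40 N, if the wrist force passes 120 N, or if a joint passes its speed limit or range.

### The arm

A 7-joint arm with a two-finger parallel gripper is mounted at the origin on the work surface. World frame = base frame: x ahead of the robot, y to its left, z up, the work surface at z = 0. Lengths are in mm, angles in rad, forces in N, time in s.
With the tool pointing down it reaches from about 400 to 900 mm from the base axis. Payload 5.5 kg.
Tool frame: the origin (TCP) lies on the centre line of the jaws, within the pads' length; the fingertips stand 14 mm ahead of it and the grasp point (between the pads) lies 5 mm behind it; z points along the fingers, y is the direction in which the jaws open and shut (so a half turn about z gives the same grasp; the last joint's range is limited). The gripper opens to 85 mm and grips with 20 to 120 N. Pads are 22 mm wide; open, the fingers measure 114 mm over their backs; the gripper's body (76 mm by 85 mm) begins 54 mm behind the grasp point. The pads swing forward as they close: fully open they stand 13 mm farther back than shut.
Start: joints at [1.519, 0.501, -0.427, 1.55, 0.221, 1.138, -0.21], TCP at [201.29, -618.047, 245.31] pointing down, gripper open.
Joint ranges: [-2.88, 2.88], [-0.31, 2.03], [-1.54, 1.56], [0.2, 2.42], [-1.41, 4.55], [0.19, 2.02], [-2.57, 2.57]. Speed limits (rad/s): [2.57, 2.57, 3.14, 3.14, 3.14, 3.14, 3.14].

### API

Orientations are given as [roll, pitch, yaw] about the fixed x, y, z axes, in that order (R = Rz(yaw) Ry(pitch) Rx(roll)).
In Python, from cell import arm gives the robot as it stands.
- The arm moves only by the shell command python3 -m pendant 'ROWS' [FORCE]. ROWS is JSON, a list of rows, each an object with "dp": the shift along the tool's x, y, z in m, a list of three; "turn": the turn, a rotation vector about the tool's x, y, z in degrees, a list of three; "fingers": the closure, from -1 (fully open) to 1 (shut). In form: [{"dp": [dx, dy, dz], "turn": [wx, wy, wz], "fingers": fingers}, ...]. A call has 1 to 5 rows; each row shifts and turns the commanded pose from where the row before left it, along the tool's axes as they then stand; what a row does not reach is not made up. A row lasts 1/10 s, in which the tool goes at most 50 mm and 8.59 degrees, less where a joint would pass 70% of its speed; a pose out of reach is approached as far as the arm can. A call is refused whole if a number of a shift passes 0.05 or a number of a turn 8.59, either way. A call with a gripper value outside its range is refused whole. The fingers move at their own pace and stop on an object; FORCE is the grip in N (left out, the last holds). Time passes only in rows, so rows that do not move let the fingers close. It gives the time, the measured TCP pose, the force and the opening at its end, in the units of the state.
- arm.get_state(): the state, without advancing time (a new reading comes with each control period).
- arm.get_image(name): name is "side" or "top" or "wrist"; returns a dict with "color" (400x640x3 uint8, red, green, blue), "z_map" (400x640 float32, mm along the optical axis (not along the pixel's ray), 0 where there is no reading), "fovy" (degrees; the focal length in pixels is half the picture's height over the tangent of half this angle, whatever the lens; pixels are square), "cx", "cy" (the principal point, pixels), "R" (3x3) and "t" (3): a world point X has camera coordinates R X + t; the wrist camera has in their place "T_tool_cam" (4x4, takes a point from camera to tool coordinates, whose origin is the TCP and whose axes are the flange's). Camera axes: x right, y down, z forward; pixel columns grow to the right and rows downward; lengths in mm; the calibration is good to about 2 mm. A picture is of the moment at which its call begins: read the wrist's pose just before it.
- arm.hand_in(): hands the job in, once; it reports no verdict.
The state is a dict: "clock": time; "q": joint angles; "qvel": joint speeds; "joint_torque": joint torques, N m; "tcp_pos": TCP position; "ee_rot": TCP orientation; "contact_force": force on the tool from outside, world axes, zero at the start; "moment": the same for the moment, N m; "finger_gap": finger opening in mm.
Only numpy, scipy, OpenCV 4.12 (cv2) and the standard library are available. Lean on these libraries where they do the work, as an engineer would, in place of code of your own. Each camera call takes 0.05 s, during which the arm holds its last target.

## Working session

There is one attempt and no reset: what is moved stays moved. The work goes in short steps, Python scripts to look and compute and a shell command to move; the robot and the scene stay as the last step left them, time stands still between calls to the robot, and variables do not carry over. Pictures are saved under pics/ and viewed, and the job is handed in when it is done.

```bash
mkdir -p pics; ls; cat > h.py <<'E'
import numpy as np,cv2
from cell import arm
from scipy.spatial.transform import Rotation as Ro
def grab(n,tag):
    s=arm.get_state(); im=arm.get_image(n)
    cv2.imwrite(f'pics/{tag}.png',im['color'][:,:,::-1])
    R=Ro.from_euler('xyz',s['ee_rot']).as_matrix(); p=np.array(s['tcp_pos'])
    f=200/np.tan(np.radians(im['fovy'])/2)
    if n=='wrist':
        T=np.array(im['T_tool_cam']); Rwc=R@T[:3,:3]; c=R@T[:3,3]+p
    else:
        Rwc=np.array(im['R']).T; c=-Rwc@np.array(im['t'])
    np.savez(f'pics/{tag}.npz',color=im['color'],z=im['z_map'],f=f,cx=im['cx'],cy=im['cy'],Rwc=Rwc,c=c)
    return s
def load(tag): return dict(np.load(f'pics/{tag}.npz'))
def ray(d,u,v): return d['Rwc']@np.array([(u-d['cx'])/d['f'],(v-d['cy'])/d['f'],1])
def plane(d,u,v,h):
    r=ray(d,u,v); return d['c']+r*(h-d['c'][2])/r[2]
def pts(d):
    v,u=np.mgrid[:400,:640]; z=d['z']
    P=np.stack([(u-d['cx'])/d['f']*z,(v-d['cy'])/d['f']*z,z],-1)@d['Rwc'].T+d['c']
    P[z==0]=np.nan; return P
def proj(d,X):
    q=d['Rwc'].T@(np.array(X)-d['c']); return q[0]/q[2]*d['f']+d['cx'],q[1]/q[2]*d['f']+d['cy']
E
python3 - <<'E'
from h import *
for n in ['top','side','wrist']:
    s=grab(n,n+'0'); d=load(n+'0'); print(n,d['f'],d['cx'],d['cy'],d['c'],(d['z']>0).mean())
print(s)
E
```

```text
pics
top 489.7015793231006 323.5212126562949 198.1713046970552 [ 425.26361377   61.94677149 1387.85952868] 0.99617578125
side 460.9939248030881 317.72386162988045 195.81637667238493 [367.68730131 905.24115612 687.14410962] 0.99575390625
wrist 293.08248511505417 320.2858383656123 205.54652329988517 [ 270.05236294 -595.84617238  374.05042323] 0.99605078125
{'clock': 0.1, 'q': array([ 1.51921223,  0.50181721, -0.42676351,  1.55134626,  0.22084601,
        1.13831364, -0.21031051]), 'qvel': array([ 0.00063675, -0.00145181, -0.00115006, -0.00348297, -0.0019085 ,
        0.00199959, -0.00079037]), 'joint_torque': array([-1.12903459e-02, -5.70808232e+01, -5.83854094e+00, -2.81745350e+01,
        1.05674975e-02,  5.55602921e-03, -1.47795299e-05]), 'tcp_pos': array([ 200.98225675, -617.50725611,  244.31925911]), 'ee_rot': array([-3.13976797e+00, -1.33806813e-05,  3.14802820e-01]), 'contact_force': array([ 0.56603599,  0.01358541, -0.31184756]), 'moment': array([0.06223573, 0.01409057, 0.00780604]), 'finger_gap': 85.40656989303925}
```

View pics/top0.png

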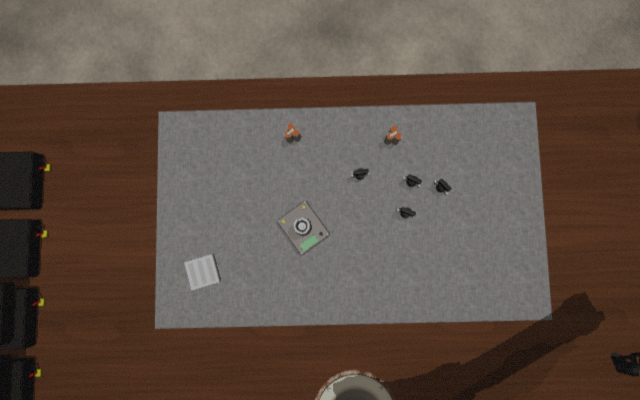

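View pics/side0.png

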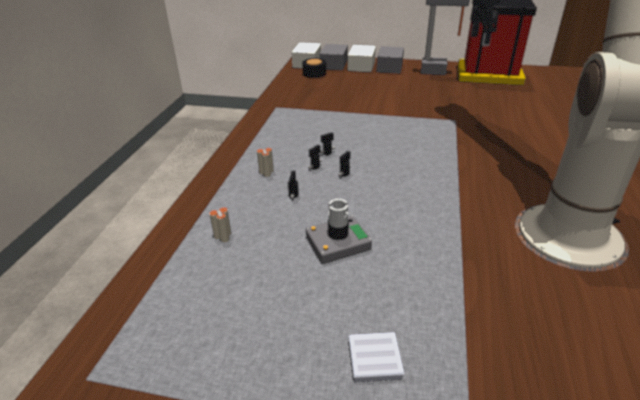

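View pics/wrist0.png

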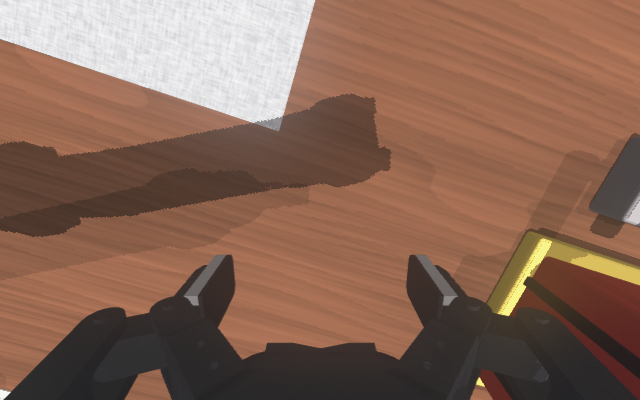

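The top view shows four black cap-like things, at (360,174), (412,180), (442,186) and (406,213). The tester is at (302,227), the packs at (292,132) and (393,135), and the box at (201,272). The side view shows the same four. Next I'll measure each one and compare its distance to the base.

```bash
python3 - <<'E'
from h import *
for t in ['top0','side0']:
    d=load(t);P=pts(d);print(t,'base',proj(d,[0,0,0]))
    g=d['color'].astype(int)
    Z=P[:,:,2]
    m=((Z>20)&(P[:,:,0]>250)&(P[:,:,0]<800)&(np.abs(P[:,:,1])<600)).astype(np.uint8)
    n,l,st,ce=cv2.connectedComponentsWithStats(m)
    for i in range(1,n):
        if st[i,4]<15: continue
        q=P[l==i]; 
        top=q[q[:,2]>np.percentile(q[:,2],97)-10]
        print(ce[i].round(),st[i,4],'med',np.median(q,0).round(),'topmean',top.mean(0).round(),'zmax',q[:,2].max().round(),'r',np.hypot(*top.mean(0)[:2]).round(),g[l==i].mean(0).round())
d=load('top0')
c=d['color'][90:290,180:480,::-1]
cv2.imwrite('pics/top0c.png',cv2.resize(c[60:150,140:290],None,fx=5,fy=5,interpolation=cv2.INTER_CUBIC))
d=load('side0');c=d['color'][120:270,200:400,::-1]
cv2.imwrite('pics/side0c.png',cv2.resize(c,None,fx=4,fy=4,interpolation=cv2.INTER_CUBIC))
E
```

```text
top0 base (np.float64(355.979791630172), np.float64(413.6004658810946))
[292. 133.] 193 med [764. 159.  66.] topmean [770. 159.  68.] zmax 75.0 r 786.0 [122.  88.  69.]
[393. 135.] 196 med [ 750. -124.   66.] topmean [ 756. -123.   68.] zmax 74.0 r 766.0 [121.  87.  69.]
[361. 173.] 114 med [650. -30.  60.] topmean [653. -29.  65.] zmax 70.0 r 654.0 [45. 43. 43.]
[413. 180.] 123 med [ 626. -172.   60.] topmean [ 629. -174.   64.] zmax 69.0 r 653.0 [43. 41. 41.]
[443. 186.] 134 med [ 608. -254.   60.] topmean [ 611. -258.   64.] zmax 72.0 r 663.0 [43. 41. 41.]
[303. 228.] 1541 med [504. 132.  29.] topmean [506. 133. 108.] zmax 115.0 r 523.0 [122. 122. 114.]
[407. 212.] 121 med [ 539. -152.   60.] topmean [ 541. -155.   64.] zmax 70.0 r 562.0 [47. 46. 45.]
[201. 272.] 545 med [388. 418.  22.] topmean [389. 418.  23.] zmax 28.0 r 571.0 [162. 162. 162.]
side0 base (np.float64(569.5854226866725), np.float64(234.2461948120848))
[327. 140.] 197 med [ 613. -253.   50.] topmean [ 614. -257.   64.] zmax 69.0 r 666.0 [45. 45. 46.]
[314. 154.] 193 med [ 630. -169.   49.] topmean [ 633. -174.   65.] zmax 72.0 r 656.0 [44. 43. 45.]
[265. 158.] 312 med [ 756. -117.   53.] topmean [ 759. -122.   69.] zmax 74.0 r 769.0 [122. 103.  89.]
[344. 161.] 189 med [ 543. -147.   49.] topmean [ 545. -152.   65.] zmax 70.0 r 566.0 [42. 42. 43.]
[292. 182.] 186 med [654. -22.  46.] topmean [656. -27.  65.] zmax 70.0 r 657.0 [46. 45. 46.]
[337. 231.] 2145 med [508. 148.  32.] topmean [510. 133. 107.] zmax 113.0 r 527.0 [104. 106. 101.]
[220. 221.] 457 med [769. 168.  56.] topmean [773. 161.  70.] zmax 74.0 r 790.0 [127. 105.  90.]
[375. 353.] 1936 med [394. 419.  23.] topmean [393. 419.  23.] zmax 27.0 r 575.0 [211. 211. 218.]
```

View pics/top0c.png

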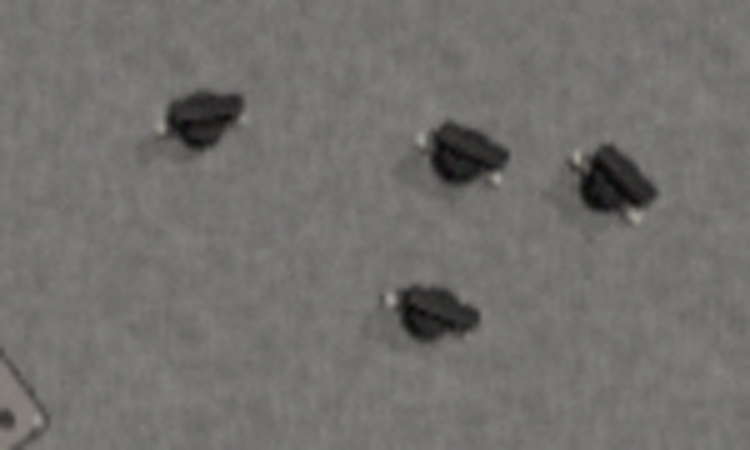

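View pics/side0c.png

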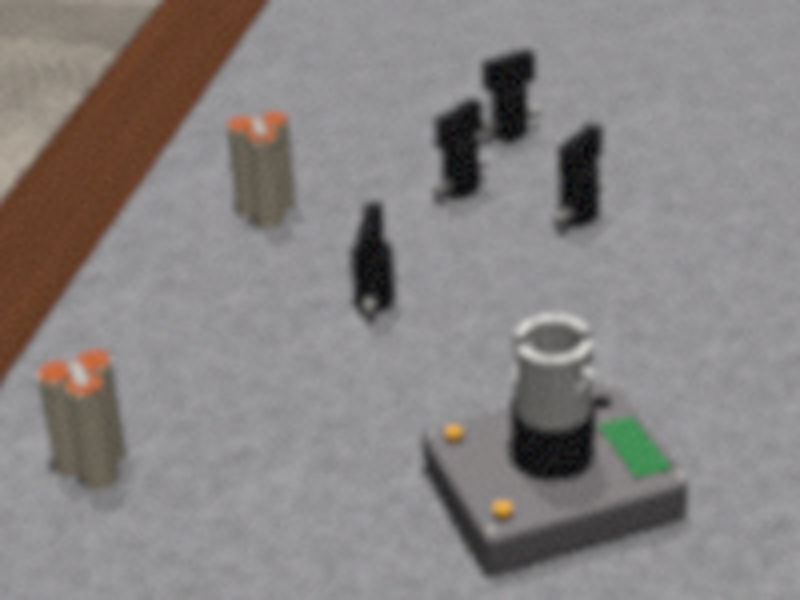

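All four stand upright. Their distances from the base are: (406,213) 563 mm, (412,180) 655 mm, (360,174) 655 mm, (442,186) 665 mm. The one at (406,213), at crop (435,312), is clearly nearest and both views agree, so it is the cap. I'll move above it to look.

```bash
python3 -m pendant '[{"dp":[0.037,-0.031,0],"turn":[0,0,0],"fingers":-1},{"dp":[0.037,-0.031,0],"turn":[0,0,0],"fingers":-1},{"dp":[0.037,-0.031,0],"turn":[0,0,0],"fingers":-1},{"dp":[0.037,-0.031,0],"turn":[0,0,0],"fingers":-1},{"dp":[0.037,-0.031,0],"turn":[0,0,0],"fingers":-1}]'; python3 -m pendant '[{"dp":[0.037,-0.031,0],"turn":[0,0,0],"fingers":-1},{"dp":[0.037,-0.031,0],"turn":[0,0,0],"fingers":-1},{"dp":[0.037,-0.031,0],"turn":[0,0,0],"fingers":-1},{"dp":[0.037,-0.031,0],"turn":[0,0,0],"fingers":-1},{"dp":[0.037,-0.031,0],"turn":[0,0,0],"fingers":-1}]';python3 - <<'E'
from h import *
s=grab('wrist','w1');print(s['tcp_pos'],s['ee_rot'],s['clock'])
E
```

```text
clock: 0.65
tcp_pos: [329.8, -411.5, 245.2]
ee_rot: [-3.142, 0.0, 0.315]
contact_force: [0.9, -0.7, 0.1]
finger_gap: 85.5
clock: 1.15
tcp_pos: [457.7, -207.0, 245.4]
ee_rot: [3.141, 0.0, 0.315]
contact_force: [0.8, -0.7, -0.2]
finger_gap: 85.6
[ 457.65822868 -207.02978379  245.40631851] [3.14109084e+00 5.41813782e-05 3.14524842e-01] 1.15
```

View pics/w1.png

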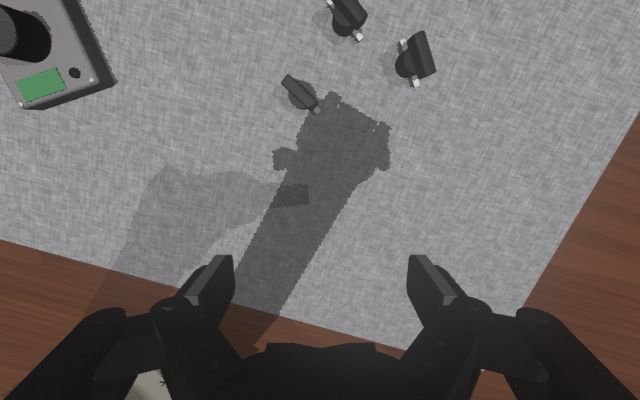

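The cap is at (300,93), with the others at (345,18) and (415,60) and the tester at the upper left. I'll measure the wing here, then move nearer for a second view.

```bash
cat >> h.py <<'E'
def dk(t,box,zlo=50):
    d=load(t);P=pts(d);u0,v0,u1,v1=box
    m=np.zeros((400,640),bool);m[v0:v1,u0:u1]=1
    m&=(P[:,:,2]>zlo)
    q=P[m];z=np.median(q[:,2])
    top=q[q[:,2]>zlo]
    c,(w,h),a=cv2.minAreaRect(top[:,:2].astype(np.float32))
    x=top[:,:2]-top[:,:2].mean(0);e,V=np.linalg.eigh(x.T@x)
    ax=V[:,1]
    print(t,len(top),'mean',top.mean(0).round(1),'rect',np.round(c,1),np.round([w,h,a],1),'axis deg',np.degrees(np.arctan2(ax[1],ax[0])).round(1),'z95',np.percentile(top[:,2],95))
E
python3 - <<'E'
from h import *
dk('w1',(270,60,335,125));dk('w1',(270,60,335,125),60)
dk('top0',(390,195,425,225),58);dk('side0',(325,145,365,180),58)
d=load('w1')
cv2.imwrite('pics/w1c.png',cv2.resize(d['color'][50:140,250:360,::-1],None,fx=6,fy=6,interpolation=cv2.INTER_CUBIC))
print(proj(d,[510,133,110]))
E
```

```text
w1 524 mean [ 544.9 -157.8   66.8] rect [ 545.  -157.7] [39.9 11.9 66.1] axis deg 66.0 z95 68.2450772781177
w1 520 mean [ 545.  -157.6   66.9] rect [ 545.  -157.7] [39.9 11.9 66.1] axis deg 66.0 z95 68.24673197382769
top0 66 mean [ 540.8 -154.5   63.7] rect [ 541.  -154.8] [39.1 12.5 65.5] axis deg 66.8 z95 67.86203812853495
side0 62 mean [ 544.9 -152.2   64.6] rect [ 544.9 -154.6] [40.9 14.  62.7] axis deg 62.4 z95 68.82751396363082
(np.float64(-70.39841342852861), np.float64(11.154017329965967))
```

View pics/w1c.png

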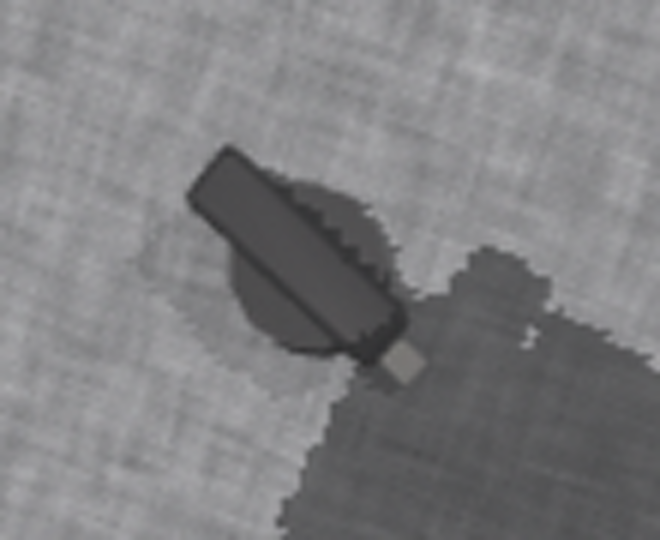

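The wing measures 39.9 x 11.9 mm with its top at 66.8 mm, all of which match the text. Its centre is near (545,-158) and its axis is at 66°. I'll turn the tool to line up and take a second, closer view.

```bash
python3 -m pendant '[{"dp":[0.01,-0.004,0],"turn":[0,0,-8],"fingers":-0.3},{"dp":[0.01,-0.004,0.01],"turn":[0,0,-8],"fingers":-0.3},{"dp":[0.01,-0.004,0.01],"turn":[0,0,-8],"fingers":-0.3},{"dp":[0.01,-0.004,0.01],"turn":[0,0,-8],"fingers":-0.3},{"dp":[0.01,0,0.01],"turn":[0,0,-8],"fingers":-0.3}]';python3 -m pendant '[{"dp":[0,0,0.02],"turn":[0,0,-8],"fingers":-0.3},{"dp":[0,0,0],"turn":[0,0,0],"fingers":-0.3}]'; python3 - <<'E'
from h import *
s=grab('wrist','w2');print(s['tcp_pos'],s['ee_rot'],s['clock'],s['q'].round(2),s['finger_gap'])
E
```

```text
clock: 1.7
tcp_pos: [489.6, -167.2, 204.8]
ee_rot: [-3.141, 0.0, 1.019]
contact_force: [0.0, -0.1, -0.9]
finger_gap: 55.8
clock: 1.9
tcp_pos: [487.9, -167.1, 183.0]
ee_rot: [-3.137, -0.0, 1.154]
contact_force: [-1.3, 0.1, 0.1]
finger_gap: 55.6
[ 487.90798886 -167.10629703  183.00743221] [-3.13668551e+00 -4.48378135e-04  1.15434076e+00] 1.9 [ 0.93  0.42 -0.8   1.93  0.37  0.95 -0.46] 55.57695640178533
```

View pics/w2.png

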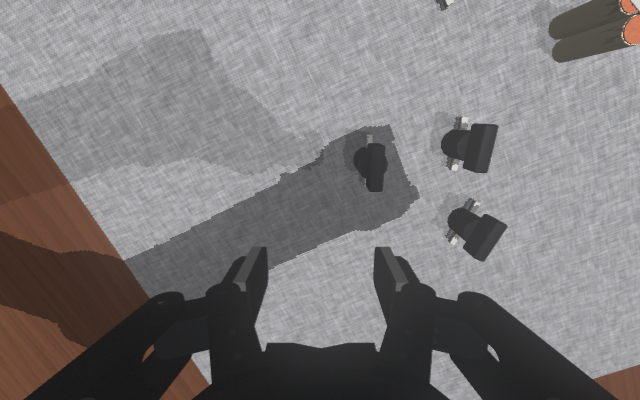

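The cap now stands upright in the image at (375,165), clear of its neighbours.

```bash
python3 - <<'E'
from h import *
dk('w2',(345,120,400,200),60);dk('w2',(345,120,400,200),55)
s=arm.get_state();R=Ro.from_euler('xyz',s['ee_rot']).as_matrix()
for c in ([545,-157.7,66],):
    print((R.T@(np.array(c)-s['tcp_pos'])).round(1))
E
```

```text
w2 706 mean [ 544.7 -156.4   66.5] rect [ 545.  -157.3] [39.6 12.4 66.3] axis deg 66.0 z95 68.01592850899044
w2 752 mean [ 544.4 -156.2   66. ] rect [ 545.  -157.3] [39.6 12.5 65.9] axis deg 66.1 z95 68.00435273577595
[ 31.9  47.9 118.1]
```

Both views agree to within half a mm: (545,-157.4), axis 66.1°, top about 66.5 mm. I'll go over the cap, then down to TCP z ≈ 60.

```bash
python3 -m pendant '[{"dp":[0.016,0.024,0.015],"turn":[0,0,0],"fingers":-0.2},{"dp":[0.016,0.024,0.02],"turn":[0,0,0],"fingers":-0.2},{"dp":[0,0,0.02],"turn":[0,0,0],"fingers":-0.2},{"dp":[0,0,0],"turn":[0,0,0],"fingers":-0.2}]'; python3 - <<'E'
from h import *
s=grab('wrist','w3');print(s['tcp_pos'],s['ee_rot'],s['clock'],s['finger_gap'])
R=Ro.from_euler('xyz',s['ee_rot']).as_matrix()
print((R.T@(np.array([545,-157.4,60])-s['tcp_pos'])).round(1))
E
```

```text
clock: 2.35
tcp_pos: [545.5, -157.7, 128.6]
ee_rot: [-3.138, 0.0, 1.15]
contact_force: [-0.7, 1.2, -0.8]
finger_gap: 51.3
[ 545.4688147  -157.65754618  128.63648993] [-3.13757355e+00  3.48642865e-04  1.14954256e+00] 2.35 51.28840505477846
[ 0.1 -0.3 68.6]
```

View pics/w3.png

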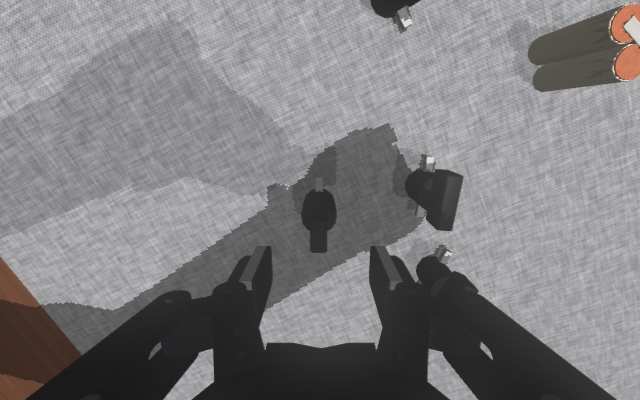

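The cap at (318,230) is midway between the fingers, with the pins along the tool's x. I'll go down and grip.

```bash
python3 -m pendant '[{"dp":[0,0,0.024],"turn":[0,0,0],"fingers":-0.2},{"dp":[0,0,0.024],"turn":[0,0,0],"fingers":-0.2},{"dp":[0,0,0.016],"turn":[0,0,0],"fingers":-0.2},{"dp":[0,0,0.004],"turn":[0,0,0],"fingers":-0.2},{"dp":[0,0,0],"turn":[0,0,0],"fingers":-0.2}]' 40; python3 -m pendant '[{"dp":[0,0,0],"turn":[0,0,0],"fingers":1},{"dp":[0,0,0],"turn":[0,0,0],"fingers":1},{"dp":[0,0,0],"turn":[0,0,0],"fingers":1},{"dp":[0,0,0],"turn":[0,0,0],"fingers":1},{"dp":[0,0,0],"turn":[0,0,0],"fingers":1}]' 40
```

```text
clock: 2.9
tcp_pos: [546.7, -158.1, 62.8]
ee_rot: [3.142, 0.0, 1.152]
contact_force: [-0.2, 0.1, -0.0]
finger_gap: 51.2
clock: 3.4
tcp_pos: [547.5, -158.0, 63.2]
ee_rot: [3.14, 0.0, 1.153]
contact_force: [-1.2, 0.3, 6.1]
finger_gap: 11.1
```

Gripped (gap 11.1 mm on the 12 mm wing). I'll lift it and check.

```bash
python3 -m pendant '[{"dp":[0,0,-0.02],"turn":[0,0,0],"fingers":1},{"dp":[0,0,-0.04],"turn":[0,0,0],"fingers":1},{"dp":[0,0,-0.05],"turn":[0,0,0],"fingers":1},{"dp":[0,0,-0.05],"turn":[0,0,0],"fingers":1},{"dp":[0,0,-0.02],"turn":[0,0,0],"fingers":1}]'; python3 -m pendant '[{"dp":[0.031,-0.033,0],"turn":[0,0,0],"fingers":1},{"dp":[0.031,-0.033,0],"turn":[0,0,0],"fingers":1},{"dp":[0.031,-0.033,0],"turn":[0,0,0],"fingers":1},{"dp":[0.031,-0.033,0],"turn":[0,0,0],"fingers":1},{"dp":[0.031,-0.033,0],"turn":[0,0,0],"fingers":1}]';  python3 -m pendant '[{"dp":[0.031,-0.033,0],"turn":[0,0,0],"fingers":1},{"dp":[0.031,-0.033,0],"turn":[0,0,0],"fingers":1},{"dp":[0,0,0],"turn":[0,0,8],"fingers":1},{"dp":[0,0,0],"turn":[0,0,8],"fingers":1},{"dp":[0,0,0],"turn":[0,0,8],"fingers":1}]';python3 -m pendant '[{"dp":[0,0,0],"turn":[0,0,8],"fingers":1},{"dp":[0,0,0],"turn":[0,0,8],"fingers":1},{"dp":[0,0,0],"turn":[0,0,8],"fingers":1},{"dp":[0,0,0],"turn":[0,0,8],"fingers":1},{"dp":[0,0,0],"turn":[0,0,8],"fingers":1}]'; python3 -m pendant '[{"dp":[0,0,0],"turn":[0,0,0],"fingers":1},{"dp":[0,0,0],"turn":[0,0,0],"fingers":1}]'; python3 - <<'E'
from h import *
s=grab('wrist','w4');print(s['tcp_pos'],s['ee_rot'],s['clock'],s['finger_gap'],s['q'].round(2),s['contact_force'])
s=grab('top','top1');s=grab('side','side1')
d=load('side1');cv2.imwrite('pics/side1c.png',cv2.resize(d['color'][80:280,220:480,::-1],None,fx=3,fy=3,interpolation=cv2.INTER_CUBIC))
E
```

```text
clock: 3.9
tcp_pos: [548.9, -157.6, 247.2]
ee_rot: [3.135, -0.001, 1.153]
contact_force: [0.1, -0.9, -0.5]
finger_gap: 10.5
clock: 4.4
tcp_pos: [457.6, 52.2, 242.2]
ee_rot: [3.141, 0.001, 1.152]
contact_force: [0.4, 0.8, -0.5]
finger_gap: 11.1
clock: 4.9
tcp_pos: [423.1, 134.7, 242.2]
ee_rot: [3.141, 0.001, 0.73]
contact_force: [-0.2, -0.2, -0.6]
finger_gap: 10.6
clock: 5.4
tcp_pos: [423.3, 134.2, 242.1]
ee_rot: [3.141, 0.0, 0.03]
contact_force: [0.1, -0.1, -0.8]
finger_gap: 10.7
clock: 5.6
tcp_pos: [423.5, 134.3, 242.2]
ee_rot: [3.141, 0.0, 0.04]
contact_force: [-0.3, 0.2, -0.8]
finger_gap: 11.2
[423.46726665 134.34169162 242.23632148] [3.14136232e+00 1.43610518e-04 3.96660651e-02] 5.6 11.158844175477903 [ 0.4   0.17 -0.83  2.04  0.15  1.   -2.04] [-0.25382177  0.17059603 -0.82771663]
```

View pics/w4.png

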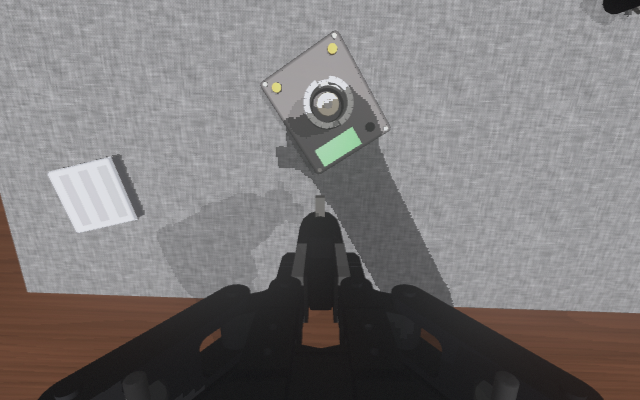

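View pics/side1c.png

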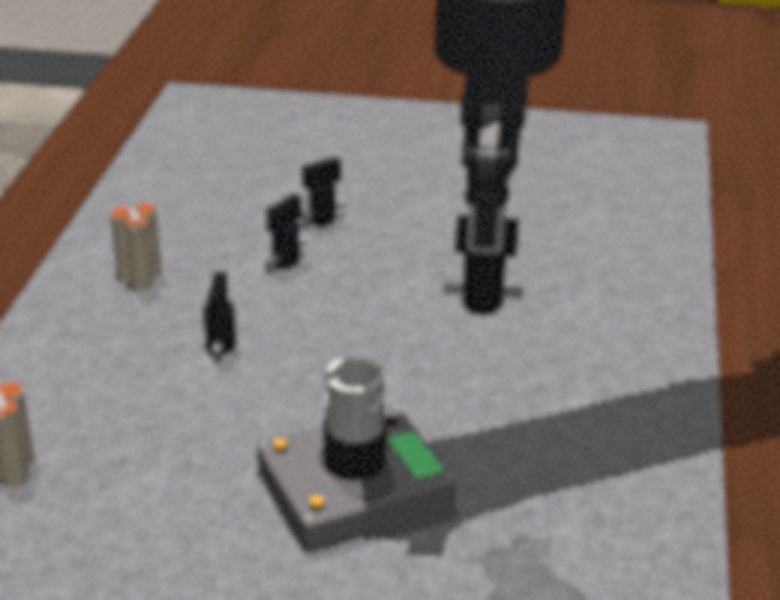

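The tester is at (328,102), and the held cap hangs straight with its pins along the tool's x. I also see that joint 7 is at -2.04 and falls further with clockwise turning. So I must use the half-turn equivalent (yaw ≈ 180°) for the job. First, a look at the rim.

```bash
python3 - <<'E'
from h import *
d=load('w4')
cv2.imwrite('pics/w4c.png',cv2.resize(d['color'][60:150,275:385,::-1],None,fx=6,fy=6,interpolation=cv2.INTER_CUBIC))
P=pts(d)
m=np.zeros((400,640),bool);m[60:150,275:385]=1
q=P[m&(P[:,:,2]>105)];print(len(q),np.median(q[:,2]));
c,(w,h),a=cv2.minAreaRect(q[:,:2].astype(np.float32));print(c,w,h)
(cc,r)=cv2.minEnclosingCircle(q[:,:2].astype(np.float32));print(cc,r)
# circle algebraic fit on robust outer
x=q[:,:2]-np.array(cc);rr=np.hypot(*x.T);an=np.degrees(np.arctan2(x[:,1],x[:,0]))
for k in range(-180,180,10):
    s=(an>=k)&(an<k+10);print(k,s.sum(),rr[s].min().round(1) if s.any() else '',rr[s].max().round(1) if s.any() else '')
b=P[m|True&(P[:,:,2]>25)&(P[:,:,2]<34)&(P[:,:,1]>60)&(P[:,:,1]<210)&(P[:,:,0]>430)] if 0 else P[(P[:,:,2]>25)&(P[:,:,2]<36)&(P[:,:,1]>50)&(P[:,:,1]<215)&(P[:,:,0]>430)]
print('base',cv2.minAreaRect(b[:,:2].astype(np.float32)),np.median(b[:,2]))
E
```

```text
756 111.08804422740334
(510.0487976074219, 130.55596923828125) 39.658809661865234 42.054134368896484
(510.0478820800781, 130.56817626953125) 21.1569881439209
-180 3 16.7 18.3
-170 0  
-160 0  
-150 17 16.3 20.9
-140 24 16.0 20.9
-130 23 16.1 20.9
-120 23 16.0 20.8
-110 25 15.9 20.8
-100 24 16.0 21.1
-90 30 15.9 21.0
-80 25 15.9 20.9
-70 28 16.0 21.2
-60 29 15.9 21.0
-50 26 15.9 20.6
-40 28 16.0 21.0
-30 29 15.8 21.0
-20 26 15.9 20.9
-10 28 15.9 20.7
0 8 16.1 20.6
10 0  
20 0  
30 17 16.1 21.1
40 28 16.1 21.0
50 26 16.0 21.0
60 28 16.0 21.2
70 26 16.1 21.0
80 24 16.2 21.0
90 24 16.2 20.5
100 24 16.1 21.0
110 26 16.2 21.2
120 23 16.2 20.8
130 23 16.3 21.1
140 22 16.3 21.0
150 25 16.2 21.1
160 20 16.2 21.1
170 24 16.1 21.0
base ((510.1466369628906, 130.61050415039062), (120.3538589477539, 100.07879638671875), 34.541133880615234) 31.171333944875528
```

View pics/w4c.png

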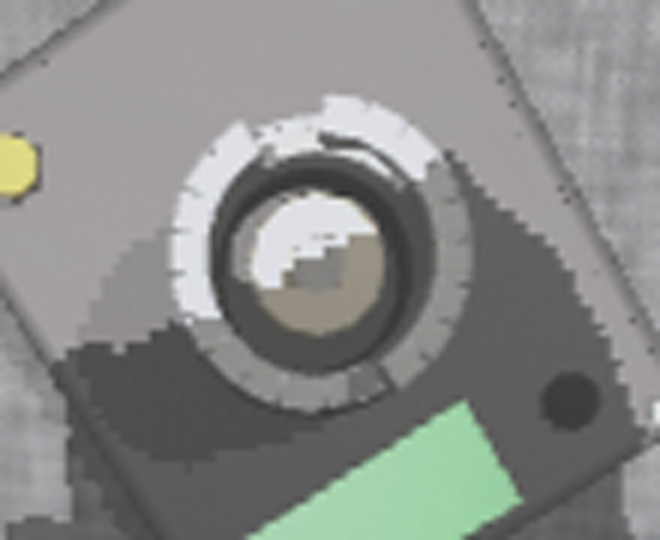

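The rim's depth map shows two clear gaps, near +18° and -163° in world angle. The base and rim centres agree at (510.1,130.6), and the base is 120.4 x 100.1 mm. I'll refine the gap edges.

```bash
cat >> h.py <<'E'
def gaps(t,box):
    d=load(t);P=pts(d);u0,v0,u1,v1=box
    m=np.zeros((400,640),bool);m[v0:v1,u0:u1]=1
    q=P[m&(P[:,:,2]>105)]
    (cc,r)=cv2.minEnclosingCircle(q[:,:2].astype(np.float32))
    x=q[:,:2]-np.array(cc);rr=np.hypot(*x.T);an=np.degrees(np.arctan2(x[:,1],x[:,0]))
    print(t,'c',np.round(cc,1),'r',round(r,1),'z',np.median(q[:,2]).round(1))
    for lo,hi in((16,18.5),(18.5,21.5)):
        a=np.sort(an[(rr>lo)&(rr<hi)]);a=np.append(a,a[0]+360);g=np.diff(a);i=np.argsort(g)[-3:]
        print(lo,[(a[k].round(1),a[k+1].round(1),'mid',((a[k]+a[k+1])/2).round(1)) for k in i])
E
python3 - <<'E'
from h import *
gaps('w4',(275,60,385,150))
E
```

```text
w4 c [510.  130.6] r 21.2 z 111.1
16 [(np.float64(179.0), np.float64(181.6), 'mid', np.float64(180.3)), (np.float64(3.3), np.float64(34.2), 'mid', np.float64(18.7)), (np.float64(-178.2), np.float64(-147.2), 'mid', np.float64(-162.7))]
18.5 [(np.float64(163.6), np.float64(166.1), 'mid', np.float64(164.9)), (np.float64(1.0), np.float64(35.1), 'mid', np.float64(18.0)), (np.float64(179.4), np.float64(214.3), 'mid', np.float64(196.9))]
```

The slot axis is at 17.7° world, which is 17° clockwise of the tester's +x and so within 7–47°. I'll now pass over to the far side and turn the tool +195.5°, so the camera sees the tester again at the working yaw.

```bash
python3 -m pendant '[{"dp":[0.043,-0.004,0],"turn":[0,0,0],"fingers":1},{"dp":[0.043,-0.004,0],"turn":[0,0,0],"fingers":1},{"dp":[0.043,-0.004,0],"turn":[0,0,0],"fingers":1},{"dp":[0.043,-0.004,0],"turn":[0,0,0],"fingers":1},{"dp":[0,0,0],"turn":[0,0,-8.5],"fingers":1}]'; for i in 1 ; do python3 -m pendant '[{"dp":[0,0,0],"turn":[0,0,-8.5],"fingers":1},{"dp":[0,0,0],"turn":[0,0,-8.5],"fingers":1},{"dp":[0,0,0],"turn":[0,0,-8.5],"fingers":1},{"dp":[0,0,0],"turn":[0,0,-8.5],"fingers":1},{"dp":[0,0,0],"turn":[0,0,-8.5],"fingers":1}]'; done;  python3 -m pendant '[{"dp":[0,0,0],"turn":[0,0,-8.5],"fingers":1},{"dp":[0,0,0],"turn":[0,0,-8.5],"fingers":1},{"dp":[0,0,0],"turn":[0,0,-8.5],"fingers":1},{"dp":[0,0,0],"turn":[0,0,-8.5],"fingers":1},{"dp":[0,0,0],"turn":[0,0,-8.5],"fingers":1}]';python3 -m pendant '[{"dp":[0,0,0],"turn":[0,0,-8.5],"fingers":1},{"dp":[0,0,0],"turn":[0,0,-8.5],"fingers":1},{"dp":[0,0,0],"turn":[0,0,-8.5],"fingers":1},{"dp":[0,0,0],"turn":[0,0,-8.5],"fingers":1},{"dp":[0,0,0],"turn":[0,0,-8.5],"fingers":1}]';python3 -m pendant '[{"dp":[0,0,0],"turn":[0,0,-8.5],"fingers":1},{"dp":[0,0,0],"turn":[0,0,-8.5],"fingers":1},{"dp":[0,0,0],"turn":[0,0,-8.5],"fingers":1},{"dp":[0,0,0],"turn":[0,0,-8.5],"fingers":1},{"dp":[0,0,0],"turn":[0,0,-8.5],"fingers":1}]';python3 -m pendant '[{"dp":[0,0,0],"turn":[0,0,-8.5],"fingers":1},{"dp":[0,0,0],"turn":[0,0,-8.5],"fingers":1},{"dp":[0,0,0],"turn":[0,0,0],"fingers":1},{"dp":[0,0,0],"turn":[0,0,0],"fingers":1}]';python3 - <<'E'
from h import *
s=grab('wrist','w5');print(s['tcp_pos'],s['ee_rot'],s['clock'],s['finger_gap'],s['q'].round(2),s['contact_force'])
E
```

```text
clock: 6.25
tcp_pos: [600.0, 155.8, 241.2]
ee_rot: [-3.14, -0.002, 0.184]
contact_force: [-0.6, 0.2, -1.4]
finger_gap: 10.8
clock: 6.75
tcp_pos: [595.1, 156.1, 242.0]
ee_rot: [-3.141, 0.0, 0.933]
contact_force: [0.0, 0.2, -1.4]
finger_gap: 10.7
clock: 7.25
tcp_pos: [595.1, 155.9, 242.1]
ee_rot: [-3.141, -0.0, 1.674]
contact_force: [0.4, -0.4, -0.7]
finger_gap: 10.9
clock: 7.75
tcp_pos: [595.2, 155.9, 242.1]
ee_rot: [-3.141, -0.0, 2.416]
contact_force: [0.0, 1.0, -1.1]
finger_gap: 11.0
clock: 8.25
tcp_pos: [595.3, 155.8, 242.0]
ee_rot: [3.142, -0.0, -3.126]
contact_force: [-0.3, -0.2, -0.8]
finger_gap: 11.0
clock: 8.65
tcp_pos: [595.1, 156.1, 242.0]
ee_rot: [3.141, -0.0, -2.839]
contact_force: [0.2, 0.5, -0.5]
finger_gap: 10.8
[595.11400445 156.146969   241.98408715] [ 3.14090687e+00 -4.59223124e-04 -2.83928464e+00] 8.65 10.848189388043625 [ 0.56  0.9  -1.44  1.63  0.9   1.43  0.9 ] [ 0.17296808  0.54380438 -0.50054573]
```

View pics/w5.png

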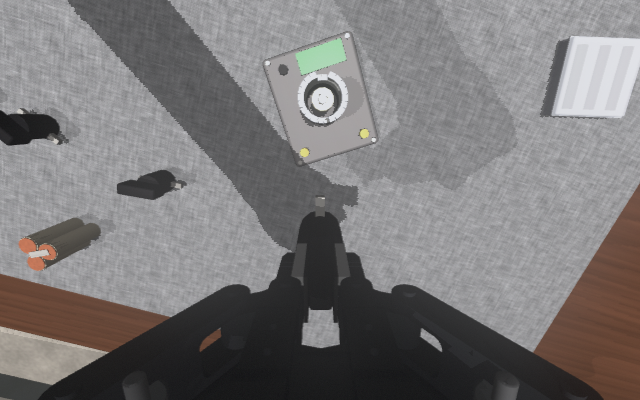

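The tester is now at (323,97), seen from the other side, with the slots up-down in the view. Joint 3 is at -1.44 (limit -1.54), so I'll watch it.

```bash
python3 - <<'E'
from h import *
gaps('w5',(275,55,375,145))
s=arm.get_state();R=Ro.from_euler('xyz',s['ee_rot']).as_matrix()
d=load('w5')
# front pin in tool frame: ray to pin tip plane ~ 50mm below TCP
for (u,v) in [(316,197),(325,197),(316,208),(325,208)]:
    print((R.T@(plane(d,u,v,242-63+16)-s['tcp_pos'])).round(1))
print((R.T@(np.array([510,130.6,242])-s['tcp_pos'])).round(1))
cv2.imwrite('pics/w5c.png',cv2.resize(d['color'][180:300,260:380,::-1],None,fx=5,fy=5,interpolation=cv2.INTER_CUBIC))
E
```

```text
w5 c [509.9 130.9] r 21.1 z 111.0
16 [(np.float64(-78.0), np.float64(-75.5), 'mid', np.float64(-76.8)), (np.float64(2.7), np.float64(33.9), 'mid', np.float64(18.3)), (np.float64(-178.5), np.float64(-146.7), 'mid', np.float64(-162.6))]
18.5 [(np.float64(-75.2), np.float64(-72.9), 'mid', np.float64(-74.0)), (np.float64(-179.0), np.float64(-146.2), 'mid', np.float64(-162.6)), (np.float64(1.5), np.float64(34.8), 'mid', np.float64(18.1))]
[24.5 -3.3 47.1]
[24.5  2.3 47.1]
[17.4 -3.4 47.1]
[17.4  2.3 47.1]
[88.9  1.   0.1]
```

View pics/w5c.png

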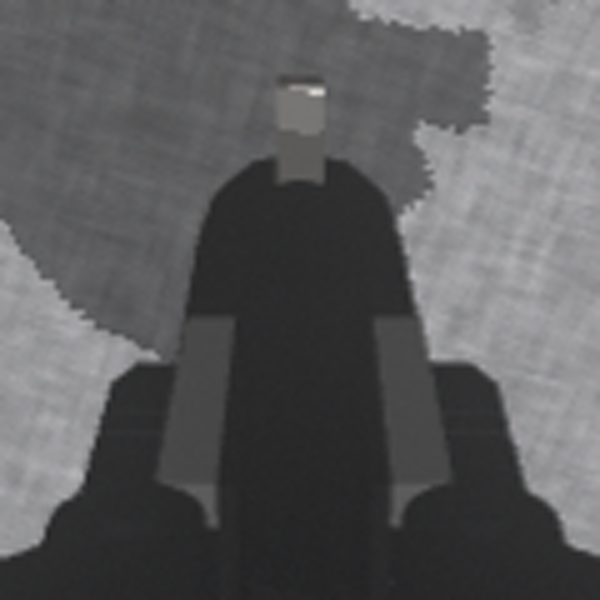

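The pin centre is at u ≈ 320.1, so the cap sits about 0.5 mm in -y in the camera's own terms. I'll check that with depth, since the pin and tube are seen by the same camera at the same yaw.

```bash
python3 - <<'E'
from h import *
d=load('w5');P=pts(d)
R=Ro.from_euler('xyz',[3.1409,-.0005,-2.8393]).as_matrix();p=np.array([595.1,156.1,242])
T=(P-p)@R
g=d['color'].astype(int).mean(2)
q=T[196:213,312:329]; m=(q[:,:,2]>35)&(q[:,:,2]<60)&(g[196:213,312:329]>70)
x=q[m];print(len(x),x.min(0).round(1),x.max(0).round(1),np.median(x,0).round(1))
w=T[196:300,260:380];mm=(w[:,:,2]>20)&(w[:,:,2]<70)&(w[:,:,0]>0)
y=w[mm];
for a,b in((20,24),(24,28),(28,35),(35,45),(45,55)):
    k=y[(y[:,2]>=a)&(y[:,2]<b)]
    if len(k): print(a,b,len(k),k.min(0).round(1),k.max(0).round(1))
E
```

```text
169 [12.2 -4.  44.7] [25.1  2.5 57. ] [20.  -0.8 46.2]
20 24 89 [  4.5 -13.3  20. ] [11.1 11.  24. ]
24 28 43 [  1.  -14.6  24. ] [11.1 11.8 28. ]
28 35 82 [  0.8 -14.7  28. ] [10.8 12.8 35. ]
35 45 198 [  0.7 -14.8  35.1] [25.1 12.7 45. ]
45 55 340 [  0.2 -15.   45. ] [25.1 12.8 54.9]
```

In camera terms the cap axis is at tool (-0.6,-0.9) and the tube at (89.0,1.0), so the shift is (89.5,1.9). The cap's underside is at about 180 mm, which agrees with the grasp height.

```bash
python3 -m pendant '[{"dp":[0.03,0.001,0],"turn":[0,0,-0.5],"fingers":1},{"dp":[0.03,0.001,0],"turn":[0,0,0],"fingers":1},{"dp":[0.0295,0,0],"turn":[0,0,0],"fingers":1},{"dp":[0,0,0.03],"turn":[0,0,0],"fingers":1},{"dp":[0,0,0.03],"turn":[0,0,0],"fingers":1}]';python3 -m pendant '[{"dp":[0,0,0],"turn":[0,0,0],"fingers":1},{"dp":[0,0,0],"turn":[0,0,0],"fingers":1}]'; python3 - <<'E'
from h import *
s=grab('wrist','w6');print(s['tcp_pos'],s['ee_rot'],s['clock'],s['finger_gap'],s['q'].round(2),s['contact_force'])
d=load('w6');cv2.imwrite('pics/w6c.png',cv2.resize(d['color'][150:310,220:420,::-1],None,fx=4,fy=3.75,interpolation=cv2.INTER_CUBIC))
R=Ro.from_euler('xyz',s['ee_rot']).as_matrix()
print((R.T@(np.array([510,130.8,242])-s['tcp_pos'])).round(1))
s=grab('side','s6')
d=load('s6');cv2.imwrite('pics/s6c.png',cv2.resize(d['color'][140:270,270:420,::-1],None,fx=4,fy=4,interpolation=cv2.INTER_CUBIC))
E
```

```text
clock: 9.2
tcp_pos: [509.7, 130.0, 182.6]
ee_rot: [-3.139, 0.003, -2.83]
contact_force: [0.4, -0.4, -1.0]
finger_gap: 11.1
clock: 9.4
tcp_pos: [509.3, 131.0, 182.9]
ee_rot: [3.141, -0.0, -2.828]
contact_force: [-0.4, 0.3, 0.1]
finger_gap: 11.0
[509.27371362 131.01349536 182.86808349] [ 3.14143447e+00 -2.48724104e-04 -2.82778525e+00] 9.4 11.004438108374542 [ 0.68  0.82 -1.41  1.9   0.87  1.23  0.85] [-0.38641277  0.33609269  0.13708108]
[ -0.6  -0.4 -59.1]
```

View pics/w6c.png

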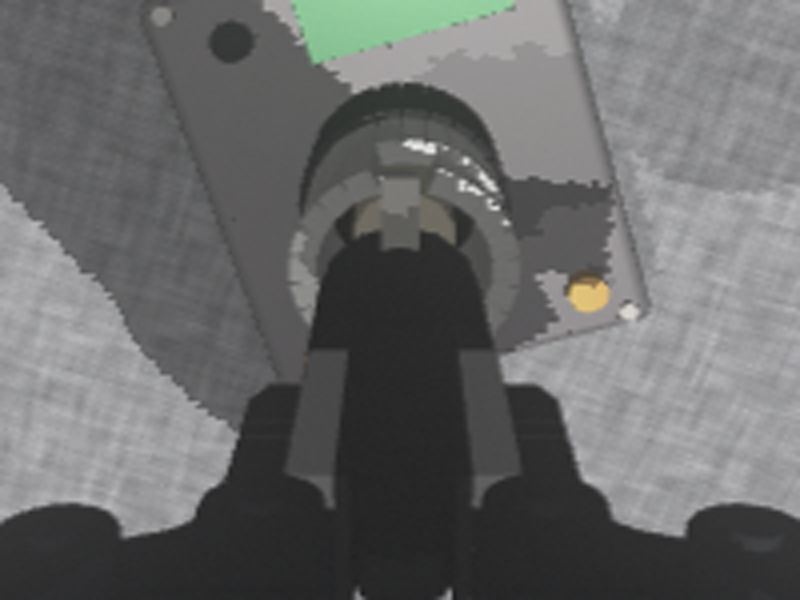

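View pics/s6c.png

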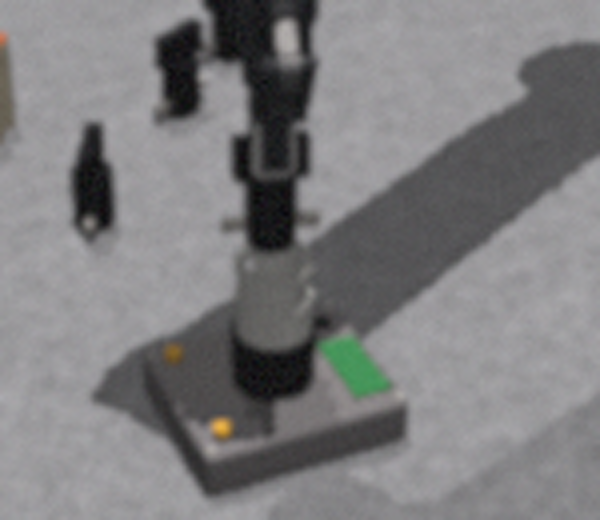

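The pin lies above the front slot, at crop (400,195). I'll measure the rim arc and gap once more relative to the stem in this view.

```bash
python3 - <<'E'
from h import *
from scipy.optimize import least_squares
d=load('w6');P=pts(d)
R=Ro.from_euler('xyz',[3.1414,0,-2.828]).as_matrix();p=np.array([509.4,130.8,182.9])
T=(P-p)@R
m=np.zeros((400,640),bool);m[150:260,270:370]=1
q=T[m&(np.abs(P[:,:,2]-111)<2)]
def f(c,q=q):
    r=np.hypot(q[:,0]-c[0],q[:,1]-c[1]);return np.where(r<16,16-r,np.where(r>21,r-21,0))
s=least_squares(f,[0,0]);c=s.x;print(len(q),c.round(2),np.abs(s.fun).max())
an=np.degrees(np.arctan2(q[:,1]-c[1],q[:,0]-c[0]));a=np.sort(an);g=np.diff(a);
for k in np.argsort(g)[-3:]:print(a[k].round(1),a[k+1].round(1),(a[k]+a[k+1])/2)
w=T[m&(T[:,:,2]>38)&(T[:,:,2]<56)]
st=w[(w[:,0]<12)];pin=w[w[:,0]>15]
print('stem',st[:,1].min(),st[:,1].max(),'pin',pin.min(0).round(1),pin.max(0).round(1),np.median(pin,0))
E
```

```text
647 [-0.4  -0.13] 0.35715970427366983
-121.9 -120.0 -120.94956952325788
-114.0 -112.0 -113.01575666202075
-16.1 15.1 -0.49637770414853843
stem -14.621104265815818 12.988354352626876 pin [15.1 -3.8 44.6] [25.2  1.9 51.8] [20.62959476 -1.26254198 46.19588977]
```

A residual of +0.7 mm in tool y remains, and the angle is within 0.5°. I'll correct that and go down gently, reading force as I go.

```bash
python3 -m pendant '[{"dp":[0.0002,0.0007,0],"turn":[0,0,-0.3],"fingers":1},{"dp":[0,0,0.006],"turn":[0,0,0],"fingers":1},{"dp":[0,0,0.004],"turn":[0,0,0],"fingers":1},{"dp":[0,0,0.003],"turn":[0,0,0],"fingers":1},{"dp":[0,0,0],"turn":[0,0,0],"fingers":1}]';python3 -m pendant '[{"dp":[0,0,0.002],"turn":[0,0,0],"fingers":1},{"dp":[0,0,0.002],"turn":[0,0,0],"fingers":1},{"dp":[0,0,0.001],"turn":[0,0,0],"fingers":1}]';python3 -m pendant '[{"dp":[0,0,0.001],"turn":[0,0,0],"fingers":1},{"dp":[0,0,0.001],"turn":[0,0,0],"fingers":1}]'; python3 -m pendant '[{"dp":[0,0,0.001],"turn":[0,0,0],"fingers":1},{"dp":[0,0,0],"turn":[0,0,0],"fingers":1}]'; python3 - <<'E'
from h import *
s=grab('wrist','w7');print(s['tcp_pos'],s['ee_rot'],s['contact_force'],s['moment'])
d=load('w7');cv2.imwrite('pics/w7c.png',cv2.resize(d['color'][150:310,220:420,::-1],None,fx=4,fy=3.75,interpolation=cv2.INTER_CUBIC))
E
```

```text
clock: 10.0
tcp_pos: [508.5, 131.2, 168.7]
ee_rot: [3.142, -0.001, -2.822]
contact_force: [0.5, 0.6, 0.3]
finger_gap: 11.0
clock: 10.3
tcp_pos: [508.8, 131.4, 164.1]
ee_rot: [3.142, -0.0, -2.822]
contact_force: [-0.4, 0.3, -1.1]
finger_gap: 11.0
clock: 10.5
tcp_pos: [508.9, 131.4, 162.3]
ee_rot: [3.142, 0.0, -2.822]
contact_force: [0.5, 0.0, -1.3]
finger_gap: 11.1
clock: 10.7
tcp_pos: [508.8, 131.4, 161.2]
ee_rot: [-3.142, -0.0, -2.822]
contact_force: [-0.1, 0.3, -1.0]
finger_gap: 10.5
[508.79958179 131.37552142 161.18380203] [-3.14157981e+00 -1.45430173e-04 -2.82155359e+00] [-0.05031421  0.32529279 -0.96630278] [-0.00072721 -0.05741434  0.00019826]
```

View pics/w7c.png

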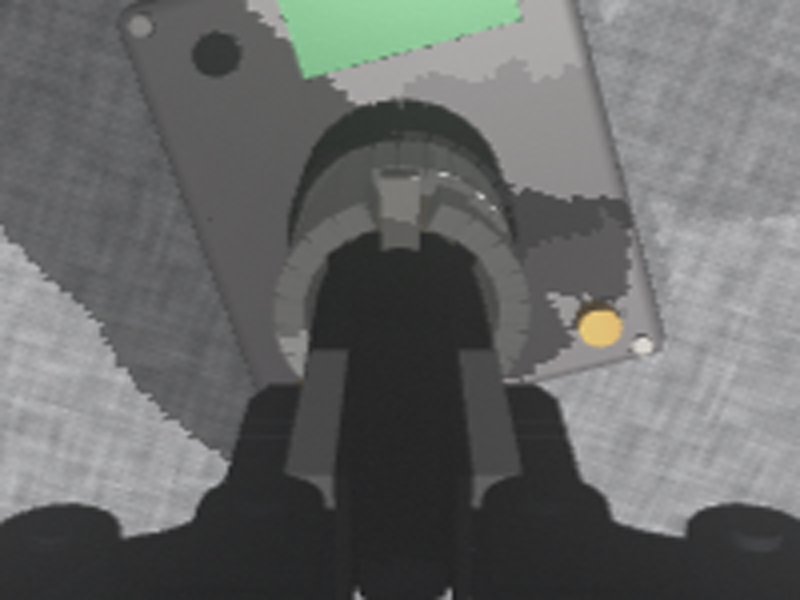

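The pin at crop (400,205) lies inside the front slot opening (375–430), and there's no contact force yet. I'll continue down in small steps with a +0.5° correction.

```bash
python3 -m pendant '[{"dp":[0,0,0.001],"turn":[0,0,0.5],"fingers":1},{"dp":[0,0,0.0015],"turn":[0,0,0],"fingers":1}]'; python3 -m pendant '[{"dp":[0,0,0.0015],"turn":[0,0,0],"fingers":1},{"dp":[0,0,0.0015],"turn":[0,0,0],"fingers":1}]';python3 -m pendant '[{"dp":[0,0,0.0015],"turn":[0,0,0],"fingers":1},{"dp":[0,0,0.0015],"turn":[0,0,0],"fingers":1}]';python3 -m pendant '[{"dp":[0,0,0.0015],"turn":[0,0,0],"fingers":1},{"dp":[0,0,0.0015],"turn":[0,0,0],"fingers":1}]'; python3 - <<'E'
from h import *
s=arm.get_state();print(s['tcp_pos'],s['ee_rot'],s['contact_force'],s['moment'],s['q'].round(2))
E
```

```text
clock: 10.95
tcp_pos: [508.9, 131.4, 158.8]
ee_rot: [-3.142, 0.0, -2.831]
contact_force: [-0.4, -0.2, -0.9]
finger_gap: 11.0
clock: 11.15
tcp_pos: [508.8, 131.4, 155.7]
ee_rot: [-3.142, -0.0, -2.83]
contact_force: [-0.3, -0.8, -0.8]
finger_gap: 10.8
clock: 11.35
tcp_pos: [508.9, 131.4, 152.9]
ee_rot: [-3.141, 0.0, -2.83]
contact_force: [-0.5, -0.6, 2.6]
finger_gap: 10.7
clock: 11.55
tcp_pos: [509.0, 131.5, 150.0]
ee_rot: [-3.141, 0.0, -2.83]
contact_force: [-1.3, -0.6, 3.2]
finger_gap: 11.3
[508.95234889 131.49061376 149.98248399] [-3.14143422e+00  3.16291999e-04 -2.83021783e+00] [-1.26879533 -0.59925667  3.19500801] [-0.21045185  0.29205948 -0.02923576] [ 0.66  0.85 -1.36  1.93  0.92  1.19  0.82]
```

The pins are in the slots and the cell spring is engaged, with force rising gently. I'll go on towards cap origin ≈ 79 (TCP ≈ 142).

```bash
python3 -m pendant '[{"dp":[0,0,0.0015],"turn":[0,0,0],"fingers":1},{"dp":[0,0,0.0015],"turn":[0,0,0],"fingers":1}]'; python3 -m pendant '[{"dp":[0,0,0.0015],"turn":[0,0,0],"fingers":1},{"dp":[0,0,0.0015],"turn":[0,0,0],"fingers":1}]';python3 -m pendant '[{"dp":[0,0,0.001],"turn":[0,0,0],"fingers":1},{"dp":[0,0,0],"turn":[0,0,0],"fingers":1}]';python3 -m pendant '[{"dp":[0,0,0.0005],"turn":[0,0,0],"fingers":1},{"dp":[0,0,0.0005],"turn":[0,0,0],"fingers":1}]'
```

```text
clock: 11.75
tcp_pos: [509.0, 131.5, 147.0]
ee_rot: [-3.141, 0.0, -2.83]
contact_force: [-1.5, -1.0, 5.2]
finger_gap: 11.0
clock: 11.95
tcp_pos: [509.0, 131.5, 144.2]
ee_rot: [-3.141, 0.0, -2.83]
contact_force: [-0.7, -1.8, 7.4]
finger_gap: 10.8
clock: 12.15
tcp_pos: [509.1, 131.6, 143.3]
ee_rot: [-3.141, 0.001, -2.83]
contact_force: [-1.6, -1.3, 7.5]
finger_gap: 10.6
clock: 12.35
tcp_pos: [509.1, 131.6, 142.4]
ee_rot: [-3.141, 0.001, -2.83]
contact_force: [-2.7, -1.3, 7.5]
finger_gap: 10.7
```

The force of 8.4 N net suggests the cap origin is at about 80.4. I'll go another mm or so and look for the floor.

```bash
python3 -m pendant '[{"dp":[0,0,0.0005],"turn":[0,0,0],"fingers":1},{"dp":[0,0,0.0005],"turn":[0,0,0],"fingers":1}]'; python3 -m pendant '[{"dp":[0,0,0.0005],"turn":[0,0,0],"fingers":1},{"dp":[0,0,0],"turn":[0,0,0],"fingers":1}]';python3 -m pendant '[{"dp":[0,0,0.0005],"turn":[0,0,0],"fingers":1},{"dp":[0,0,0],"turn":[0,0,0],"fingers":1}]'
```

```text
clock: 12.55
tcp_pos: [509.1, 131.6, 141.5]
ee_rot: [-3.141, 0.001, -2.83]
contact_force: [-2.6, -1.2, 8.3]
finger_gap: 11.1
clock: 12.75
tcp_pos: [509.1, 131.6, 141.2]
ee_rot: [-3.141, 0.001, -2.83]
contact_force: [-2.4, -2.2, 10.4]
finger_gap: 11.0
clock: 12.95
tcp_pos: [509.1, 131.7, 141.1]
ee_rot: [-3.141, 0.001, -2.83]
contact_force: [-3.8, -2.1, 13.6]
finger_gap: 10.7
```

The floor is felt at TCP 141.1 (force rising to 13.6 N). I'll back off about 1.2 mm and start turning clockwise (+z).

```bash
python3 -m pendant '[{"dp":[0,0,-0.0013],"turn":[0,0,0],"fingers":1},{"dp":[0,0,0],"turn":[0,0,3],"fingers":1}]'; python3 -m pendant '[{"dp":[0,0,0],"turn":[0,0,4],"fingers":1},{"dp":[0,0,0],"turn":[0,0,4],"fingers":1}]';  python3 - <<'E'
from h import *
s=arm.get_state();print(s['tcp_pos'],s['ee_rot'],s['contact_force'],s['moment'],s['q'].round(2))
E
```

```text
clock: 13.15
tcp_pos: [509.1, 131.7, 141.9]
ee_rot: [-3.142, 0.001, -2.883]
contact_force: [-1.9, -1.2, 8.1]
finger_gap: 11.1
clock: 13.35
tcp_pos: [509.5, 132.0, 142.0]
ee_rot: [3.141, 0.002, -3.025]
contact_force: [-0.3, 0.7, 8.2]
finger_gap: 11.2
[509.4875937  131.96221222 141.96013097] [ 3.14106033e+00  1.67071611e-03 -3.02495682e+00] [-0.30121028  0.66509194  8.2447714 ] [-0.16693521  0.15667801  0.00045716] [ 0.64  0.83 -1.32  1.93  0.9   1.15  0.64]
```

Turning is free: 11° so far with almost no side force or twist. Carrying on.

```bash
python3 -m pendant '[{"dp":[0,0,0],"turn":[0,0,4],"fingers":1},{"dp":[0,0,0],"turn":[0,0,4],"fingers":1},{"dp":[0,0,0],"turn":[0,0,4],"fingers":1}]'; python3 - <<'E'
from h import *
s=arm.get_state();print(s['moment'],s['q'].round(2))
E
python3 -m pendant '[{"dp":[0,0,0],"turn":[0,0,4],"fingers":1},{"dp":[0,0,0],"turn":[0,0,4],"fingers":1},{"dp":[0,0,0],"turn":[0,0,4],"fingers":1}]'; python3 - <<'E'
from h import *
s=arm.get_state();print(s['moment'],s['q'].round(2))
E
python3 -m pendant '[{"dp":[0,0,0],"turn":[0,0,4],"fingers":1},{"dp":[0,0,0],"turn":[0,0,4],"fingers":1},{"dp":[0,0,0],"turn":[0,0,4],"fingers":1}]'; python3 - <<'E'
from h import *
s=arm.get_state();print(s['moment'],s['q'].round(2))
E
```

```text
clock: 13.65
tcp_pos: [509.9, 132.1, 142.1]
ee_rot: [3.14, 0.002, 3.049]
contact_force: [0.4, 0.9, 8.4]
finger_gap: 11.0
[-0.14231789  0.06433881  0.00324638] [ 0.62  0.79 -1.28  1.93  0.87  1.12  0.45]
clock: 13.95
tcp_pos: [510.0, 132.2, 142.2]
ee_rot: [3.14, 0.002, 2.839]
contact_force: [-0.0, 0.3, 8.1]
finger_gap: 10.6
[-0.08542548 -0.02579181 -0.00532278] [ 0.61  0.76 -1.25  1.93  0.83  1.09  0.27]
clock: 14.25
tcp_pos: [510.1, 132.2, 142.2]
ee_rot: [3.139, 0.002, 2.63]
contact_force: [0.3, -0.5, 8.2]
finger_gap: 11.1
[-0.10080407 -0.03718233 -0.02866673] [ 0.59  0.73 -1.21  1.93  0.8   1.06  0.09]
```

47° turned and still free. The stop should come at about 55°, so I'll use smaller steps and watch the twist.

```bash
M='from cell import arm;s=arm.get_state();print(s["moment"].round(3))'
python3 -m pendant '[{"dp":[0,0,0],"turn":[0,0,2],"fingers":1},{"dp":[0,0,0],"turn":[0,0,2],"fingers":1},{"dp":[0,0,0],"turn":[0,0,1.5],"fingers":1}]'; python3 -c "$M"
python3 -m pendant '[{"dp":[0,0,0],"turn":[0,0,1],"fingers":1},{"dp":[0,0,0],"turn":[0,0,0],"fingers":1}]'; python3 -c "$M"
python3 -m pendant '[{"dp":[0,0,0],"turn":[0,0,1],"fingers":1},{"dp":[0,0,0],"turn":[0,0,0],"fingers":1}]'; python3 -c "$M"
```

```text
clock: 14.55
tcp_pos: [510.2, 132.1, 142.2]
ee_rot: [3.139, 0.002, 2.536]
contact_force: [-0.1, 0.6, 7.9]
finger_gap: 11.1
[-0.112  0.008  0.018]
clock: 14.75
tcp_pos: [510.1, 132.1, 142.2]
ee_rot: [3.139, 0.002, 2.519]
contact_force: [-1.2, -1.0, 8.2]
finger_gap: 11.5
[-0.202  0.086  0.016]
clock: 14.95
tcp_pos: [509.9, 131.9, 142.2]
ee_rot: [3.14, 0.002, 2.502]
contact_force: [-0.2, -0.2, 9.1]
finger_gap: 10.8
[-0.215  0.159  0.032]
```

```bash
M='from cell import arm;s=arm.get_state();print(s["moment"].round(3))'
python3 -m pendant '[{"dp":[0,0,0],"turn":[0,0,1],"fingers":1},{"dp":[0,0,0],"turn":[0,0,0],"fingers":1}]'; python3 -c "$M"
python3 -m pendant '[{"dp":[0,0,0],"turn":[0,0,1],"fingers":1},{"dp":[0,0,0],"turn":[0,0,0],"fingers":1}]'; python3 -c "$M"
```

```text
clock: 15.15
tcp_pos: [509.8, 131.8, 142.1]
ee_rot: [3.14, 0.002, 2.484]
contact_force: [-0.6, -2.5, 10.2]
finger_gap: 10.9
[-0.297  0.231  0.116]
clock: 15.35
tcp_pos: [509.7, 131.7, 142.1]
ee_rot: [3.14, 0.002, 2.467]
contact_force: [-1.6, -0.8, 10.1]
finger_gap: 11.0
[-0.399  0.309  0.177]
```

The stop is felt: twist climbs to 0.18 N·m at 56°. I'll ease back 2.5° to unload it and let the cap rise into the notches.

```bash
M='from cell import arm;s=arm.get_state();print(s["moment"].round(3))'
python3 -m pendant '[{"dp":[0,0,0],"turn":[0,0,-2.5],"fingers":1},{"dp":[0,0,-0.001],"turn":[0,0,0],"fingers":1}]'; python3 -c "$M"
python3 -m pendant '[{"dp":[0,0,-0.0015],"turn":[0,0,0],"fingers":1},{"dp":[0,0,-0.0015],"turn":[0,0,0],"fingers":1}]'; python3 -c "$M"
python3 -m pendant '[{"dp":[0,0,-0.0015],"turn":[0,0,0],"fingers":1},{"dp":[0,0,-0.001],"turn":[0,0,0],"fingers":1}]'; python3 -c "$M"
python3 -m pendant '[{"dp":[0,0,-0.0007],"turn":[0,0,0],"fingers":1},{"dp":[0,0,0],"turn":[0,0,0],"fingers":1}]'; python3 -c "$M"
```

```text
clock: 15.55
tcp_pos: [509.7, 131.8, 142.9]
ee_rot: [3.14, 0.001, 2.512]
contact_force: [-0.0, -1.1, 7.6]
finger_gap: 10.7
[-0.256  0.074  0.076]
clock: 15.75
tcp_pos: [509.7, 131.8, 145.8]
ee_rot: [3.14, 0.001, 2.51]
contact_force: [0.1, 0.7, 5.8]
finger_gap: 10.8
[-0.134  0.03   0.007]
clock: 15.95
tcp_pos: [509.7, 131.8, 148.2]
ee_rot: [3.14, 0.001, 2.51]
contact_force: [0.4, -0.6, 4.5]
finger_gap: 10.6
[-0.117 -0.037 -0.018]
clock: 16.15
tcp_pos: [509.5, 131.7, 148.7]
ee_rot: [3.14, 0.001, 2.51]
contact_force: [1.7, -0.5, 4.7]
finger_gap: 10.9
[ 0.008 -0.275 -0.015]
```

The cap has risen freely past the lip to about 85.6. I'll ease up until the roof is felt.

```bash
python3 -m pendant '[{"dp":[0,0,-0.0005],"turn":[0,0,0],"fingers":1},{"dp":[0,0,0],"turn":[0,0,0],"fingers":1}]'; python3 -m pendant '[{"dp":[0,0,-0.0005],"turn":[0,0,0],"fingers":1},{"dp":[0,0,0],"turn":[0,0,0],"fingers":1}]'
```

```text
clock: 16.35
tcp_pos: [509.4, 131.7, 149.1]
ee_rot: [3.14, 0.001, 2.51]
contact_force: [1.0, -0.0, 4.2]
finger_gap: 10.8
clock: 16.55
tcp_pos: [509.3, 131.6, 149.3]
ee_rot: [3.141, 0.0, 2.51]
contact_force: [4.5, 0.8, 1.3]
finger_gap: 11.0
```

The roof is felt (force dropping, rise stopping at 149.3, cap ≈ 86). I'll relax 0.5 mm, release and withdraw straight up.

```bash
python3 -m pendant '[{"dp":[0,0,0.0006],"turn":[0,0,0],"fingers":1},{"dp":[0,0,0],"turn":[0,0,0],"fingers":1}]'; python3 -m pendant '[{"dp":[0,0,0],"turn":[0,0,0],"fingers":0},{"dp":[0,0,0],"turn":[0,0,0],"fingers":0},{"dp":[0,0,0],"turn":[0,0,0],"fingers":0},{"dp":[0,0,0],"turn":[0,0,0],"fingers":0}]'; python3 -m pendant '[{"dp":[0,0,-0.01],"turn":[0,0,0],"fingers":0},{"dp":[0,0,-0.03],"turn":[0,0,0],"fingers":0},{"dp":[0,0,-0.04],"turn":[0,0,0],"fingers":0},{"dp":[-0.04,0,-0.02],"turn":[0,0,0],"fingers":0},{"dp":[-0.04,0,0],"turn":[0,0,0],"fingers":0}]';python3 -m pendant '[{"dp":[0,0,0],"turn":[0,0,0],"fingers":0},{"dp":[0,0,0],"turn":[0,0,0],"fingers":0}]'; python3 - <<'E'
from h import *
s=grab('wrist','w9');print(s['tcp_pos'],s['ee_rot'],s['q'].round(2),s['contact_force'])
s=grab('side','s9');s=grab('top','t9')
d=load('s9');cv2.imwrite('pics/s9c.png',cv2.resize(d['color'][140:270,270:420,::-1],None,fx=4,fy=4,interpolation=cv2.INTER_CUBIC))
E
```

```text
clock: 16.75
tcp_pos: [509.2, 131.6, 148.9]
ee_rot: [3.141, 0.0, 2.51]
contact_force: [2.9, 0.7, 3.9]
finger_gap: 10.9
clock: 17.15
tcp_pos: [508.2, 131.1, 148.2]
ee_rot: [-3.14, -0.001, 2.511]
contact_force: [-0.5, -0.8, -0.6]
finger_gap: 42.6
clock: 17.65
tcp_pos: [575.5, 85.4, 253.6]
ee_rot: [3.137, 0.005, 2.513]
contact_force: [0.2, -0.2, -0.1]
finger_gap: 42.8
clock: 17.85
tcp_pos: [573.7, 83.6, 248.9]
ee_rot: [3.141, -0.001, 2.508]
contact_force: [-0.6, 0.4, 0.0]
finger_gap: 42.9
[573.67269954  83.58799504 248.90480243] [ 3.14127249e+00 -9.76506031e-04  2.50823308e+00] [ 0.68  0.68 -1.27  1.71  0.68  1.27  0.2 ] [-0.60797572  0.39754646  0.0061659 ]
```

View pics/w9.png

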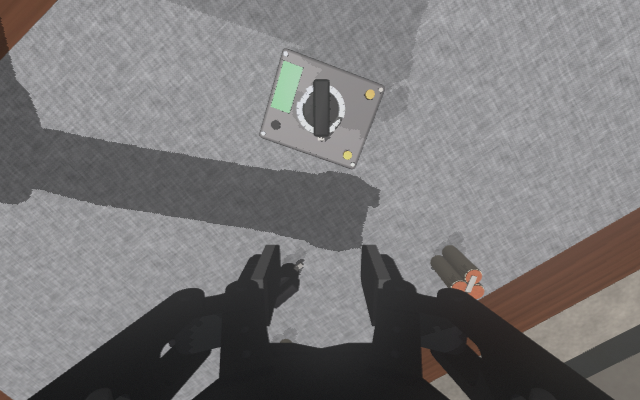

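View pics/s9c.png

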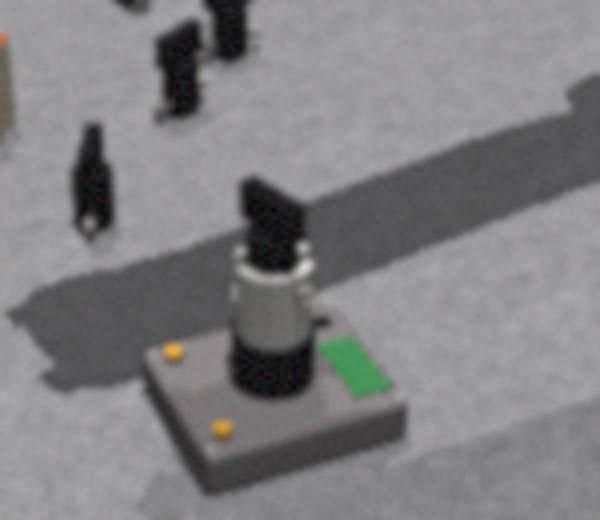

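The wrist view shows the wing at (321,108), centred on the collar. The side view shows the cap upright with the collar's slot openings visible. I'll check height and angle numerically.

```bash
python3 - <<'E'
from h import *
dk('w9',(280,60,370,155),135)
dk('s9',(320,170,360,230),135);dk('t9',(285,205,325,245),140)
d=load('w9');P=pts(d);m=(np.abs(P[:,:,2]-111)<2.5);m[:60]=0;m[155:]=0;print('rim z',np.median(P[m][:,2]), 'entry-wing expected -37.8')
P0=pts(load('top0'));P1=pts(load('t9'))
for n,x in dict(a=(770,159),b=(756,-123),box=(389,418)).items():
  for Q in(P0,P1):
    k=(np.hypot(Q[:,:,0]-x[0],Q[:,:,1]-x[1])<70)&(Q[:,:,2]>15);print(n,k.sum(),Q[k].mean(0).round(1))
E
```

```text
w9 929 mean [510.5 131.3 152.9] rect [510.8 130.9] [11.8 40.  54.1] axis deg 144.3 z95 154.13138723498645
s9 168 mean [509.9 136.2 147.1] rect [510.3 132.4] [14.2 40.1 53. ] axis deg 146.5 z95 154.03921522383786
t9 197 mean [501.7  98.9 434.7] rect [506.5 107.1] [78.6 36.2 86.9] axis deg 81.4 z95 644.4223694656204
rim z 111.12586635204187 entry-wing expected -37.8
a 202 [766.3 158.3  59.4]
a 203 [766.2 158.3  58.9]
b 206 [ 752.4 -122.1   58.4]
b 206 [ 752.4 -122.    58.4]
box 857 [389.7 417.2  21.1]
box 862 [389.7 416.8  21.3]
```

All good. The wing top is 41.8 mm above the rim (42 when locked), and the wing is turned 53.5° clockwise from the entries and centred. The bystanders haven't moved.

```bash
python3 -c "from cell import arm;print(arm.hand_in())"
```

```text
the job is handed in; nothing more can be done
None
```

The tester is closed: the cap is locked in its notches with nothing holding it, and I handed the job in at about 18 s.

- **What I did:** I took the cap nearest the base, about 563 mm away (the other three were about 655 mm or more). I found the slot entries in the wrist camera's depth images, 17° clockwise of the tester's ±x. I lowered the pins into the slots, felt the floor at about 14 N, and backed off. I then turned the cap clockwise to the stop at about 55°, let it rise until the roof was felt, released it and withdrew.
- **Last checks:** After release the wing top is 41.8 mm above the rim, against 42 mm expected when locked. The wing stands 53.5° clockwise of the entries and is centred on the tube to within 1 mm. Vertical force in the insertion never read above 14 N.
- **Bystanders:** The packs and box measure the same as at the start, to within 0.5 mm.
- **Failed or disagreeing:**
  - The final overhead measurement of the wing was unusable because the arm was in its view, so that result rests on the wrist and side cameras.
  - The side camera's fit differed from the wrist's by 1–2 mm and about 2°.

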